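Change the grease filter of the worktop extractor

ROBOT

A 7-joint arm with a two-finger parallel gripper is mounted at the origin on the work surface. World frame = base frame: x ahead of the robot, y to its left, z up, the work surface at z = 0. Lengths are in m, angles in rad, forces in N, time in s.
With the tool pointing down it reaches from about 0.4 to 0.85 m from the base axis. Payload 6.9 kg.
Tool frame: the origin (TCP) lies on the centre line of the jaws, within the pads' length; the fingertips stand 22 mm ahead of it and the grasp point (between the pads) lies 3 mm ahead of it; z points along the fingers, y is the line along which they close (so a half turn about z gives the same grasp; the last joint's range is limited). The gripper opens to 85 mm and grips with 20 to 120 N. Pads are 22 mm wide; open, the fingers measure 114 mm over their backs; the gripper's body (76 mm by 85 mm) begins 54 mm behind the grasp point. The pads swing forward as they close: fully open they stand 13 mm farther back than shut.
Start: joints at [-1.107, 0.507, -0.238, 1.5, 0.126, 1.149, -0.155], TCP at [0.219, 0.585, 0.253] pointing down, gripper open.
Joint ranges: [-3.08, 3.08], [-0.24, 2.05], [-1.43, 1.35], [0, 2.5], [-1.52, 4.66], [0.17, 1.96], [-2.89, 2.89]. Speed limits (rad/s): [2.39, 2.39, 3.14, 3.14, 3.14, 3.14, 3.14].

INTERFACE

Orientations are given as a rotation vector (axis times angle).
In Python, from workcell import observe, vision, job_done gives the robot as it stands.
- The arm moves only by the shell command python3 -m inch 'ROWS' [FORCE]. ROWS is JSON, a list of rows, each a list of 3 entries, a list of its own where there are three numbers: the shift along the tool's x, y, z as a fraction of full scale, then the turn, a rotation vector about the tool's x, y, z as a fraction of full scale, then the finger opening in mm, from 0 to 85.4. A call has 1 to 20 rows; each row shifts and turns the commanded pose from where the row before left it, along the tool's axes as they then stand; what a row does not reach is not made up. Full scale, the value 1, is 0.04 m for a shift and 0.15 rad for a turn. A row lasts 1/10 s, in which the tool goes at most 50 mm and 8.59 degrees, less where a joint would pass 70% of its speed; a pose out of reach is approached as far as the arm can. A call with a number of a shift or a turn outside -1 to 1 is refused whole. A call with a gripper value outside its range is refused whole. The fingers move at their own pace and stop on an object; FORCE is the grip in N (left out, the last holds). Time passes only in rows, so rows that do not move let the fingers close. It gives the time, the measured TCP pose, the force, the opening and the grip force at its end, in the units of the state.
- observe(): the state, without advancing time (a new reading comes with each control period).
- vision.read_camera(name): name is "scene" or "top" or "wrist"; returns (picture, depth): 400x640x3 uint8, blue, green, red; 400x640 float32, m along the optical axis (not along the pixel's ray), 0 where there is no reading.
- vision.camera_params(name): a dict with "camera_matrix" (3x3 intrinsics, pixels), "k1" (the pictures are not rectified: a ray, as slopes to the right and down, at radius r is drawn at 1 + k1 r^2 times it, then the intrinsics apply), "pose" (4x4, takes a point from camera to world coordinates); the wrist camera has in their place "T_tool_cam" (4x4, takes a point from camera to tool coordinates, whose origin is the TCP and whose axes are the flange's). Camera axes: x right, y down, z forward; pixel columns grow to the right and rows downward; lengths in m; the calibration is good to about 2 mm. A picture is of the moment at which its call begins: read the wrist's pose just before it. camera_params takes no time and is no camera call.
- job_done(): hands the job in; it is judged then, once.
Trained networks look in the newest picture that a camera, given by its name, has taken for a name from the list of things; names that differ only in an ending like _2 or _b are one class to them, and where a whole thing is asked for, a point or a joint stands for the part that bears it (a point fixed in the world has none). Each returns a list of dicts, best first, with "p" (0 to 1); they miss things now and then, are a little off and sometimes report something else, mostly with a low value. They report only what shows in the picture. A call takes as long as a camera call. They do not tell look-alikes from the thing itself.
- vision.search_frame(camera, target): "position" ([x, y, z] in m, in world coordinates, good to about 4 mm: the middle of the surface that is visible of it).
- vision.trace(camera, target): "pixels" (400x640 bool, what is visible of it).
- vision.mark_of(camera, target): "position" ([x, y, z] in m, in world coordinates, good to about 4 mm: a listed point, or the origin of a listed thing).
The state is a dict: "clock": time; "joint_positions": joint angles; "dq": joint speeds; "tau": joint torques, N m; "position": TCP position; "tool_rot": TCP orientation; "ft_force": force on the tool from outside, world axes, zero at the start; "wrist_torque": the same for the moment, N m; "gripper_width": opening from 0.0 (shut) to 1.0 (fully open); "finger_force": force on a finger pad.
Only numpy, scipy, OpenCV 4.12 (cv2) and the standard library are available. Lean on these libraries where they do the work, as an engineer would, in place of code of your own. Each camera call takes 0.05 s, during which the arm holds its last target. There are 200 camera calls.

TASK

Change the grease filter of the low white extractor: pinch the used filter's two sprung tabs together to free it, lift it out and set it down gently, flat and tabs up, in the steel tray. Take the clean filter off the cooling rack by its tabs and, keeping them pinched, press it down against the springy seal in the inlet and let go, so that both catches spring out and lock it fully home. Go easy on the plastic tabs and the extractor, and leave the other things where they are.

Things in the scene. Friction and masses are not known exactly. Their poses are not given: they have to be found in the camera images.
- well (a point): Inlet of the extractor, a fixed low white box 260 x 180 mm, 82 mm high, with a black touch strip in front and a rectangular well behind it. Point: centre of the well's mouth, level with the box's top. x: along the well's 125 mm length, to the back; y: across its 100 mm width; z: up. Under both long edges a 6 mm thick lip is undercut 7.5 mm; the filters' catches lock under it.
- seal: Springy black rubber seal frame in the well, 118 x 94 mm, under the filter. Origin: centre of its top face, 13 mm below the well's mouth while a filter is locked home on it, 11.5 mm when free. It pushes up with 2 N at first touch and 8 N more per mm and is hard after 4 mm: a filter locks at 14 N (frame 1 mm proud of the mouth) and must be held at or below that level as the tabs are let out. Above 21 N it tears.
- used_mid (a point): Used filter, locked in the well at the start: metal mesh frame 120 (x) x 96 (y) x 14 mm, 0.15 to 0.24 kg, with two black tabs standing 28 mm up from the frame at +y and -y. Tabs 24 mm wide (x), 6 mm thick, 52 mm over their outer faces, 22 mm of flat frame outside each. Point: on the centre line 21 mm above the underside, 7 mm above the frame's top face. z: up.
- used_tab1: Used filter's +y tab; origin in the middle of its outer face, 26 mm from the centre line when sprung out, 18 mm when pinched to its stop; axes as the filter's. Each tab is one piece with a sliding catch whose square nose (18 mm wide, 2 to 7 mm above the underside) sticks 6 mm out of the frame's long side and is drawn in with the tab. A nose not drawn in cannot pass the lip either way.
- used_tab2: The same at -y. Either tab takes 3 N to start, 8 N at 6 mm of travel, 9.5 N at its stop (36 mm over both tabs), and up to 5 N more while the seal jams the noses against the lip; pressing the frame down relieves that. Pinched evenly to 40 mm or less, both noses are clear. More than 25 N on a tab strains the plastic.
- clean_mid (a point): Clean filter, the same part, lying tabs up on the wire cooling rack (280 x 200 mm, top of its wires 22 mm above the counter, left or right of the extractor). The point lies as on the used filter. Either way round fits the well. Pulling a filter that is still caught with more than 15 N, or forcing one onto the mouth with more than 40 N, damages the extractor.
- clean_tab1: The clean filter's +y tab, as on the used one. With the filter locked home it is sprung out, 26 mm from the centre line; while its nose rests on the lip or against the lip's edge it stays 2 mm or more further in.
- clean_tab2: The same for its -y tab.
- tray_floor (a point): Steel washing-up tray, 260 (x) x 184 (y) mm, 26 mm high, 3 mm walls, with a rim flange 280 x 204 mm; empty and fixed, on the other side of the extractor from the rack. Point: the centre of its inner floor, 3 mm above the counter; z: up.
- extractor: The extractor's housing; origin at the centre of its underside, x to its back. The well's centre is 30 mm behind the origin.
- tray: The tray; origin at the centre of its underside, axes as its floor point's.
- egg_cup: White ceramic egg cup, 51 mm wide, 60 mm high, on the rack beside the clean filter; origin under its foot. To be left alone.
- jar: Glass jar with bamboo lid, 94 mm wide, 143 mm high, behind the extractor; origin under its foot. To be left alone.
- whisk: Black whisk, 280 mm long, lying behind the extractor; origin under its middle. To be left alone.
- grille: White slotted cover grille of the inlet, 100 x 125 x 8 mm, already lifted off, lying behind on the right; origin under its middle. To be left alone.
- mould: Silicone mould with six cups, 100 x 68 x 28 mm, behind on the left; origin under its middle. To be left alone.
Things that resemble listed ones, but are neither listed nor needed, are in the scene too. What is shaped like the part that bears used_mid but yellow is not meant.

How it is judged:
By the outcome, as a careful person would: the job done as asked, in the order asked, and still so for the second after the job is handed in, with the robot touching nothing.
It also fails if it takes over 70 s, if anything falls off the work surface, if the arm or the gripper's body presses on something with over 40 N, if the wrist force passes 120 N, or if a joint passes its speed limit or range.

## Working session

There is one attempt and no reset: what is moved stays moved. The work goes in short steps, Python scripts to look and compute and a shell command to move; the robot and the scene stay as the last step left them, time stands still between calls to the robot, and variables do not carry over. Pictures are saved under pics/ and viewed, at most 10 in all, crops included, and the job is handed in when it is done.

```bash
ls; mkdir -p pics
cat > h.py <<'E'
import numpy as np, cv2
from workcell import observe, vision, job_done
from scipy.spatial.transform import Rotation as R
def pose():
    s=observe(); T=np.eye(4); T[:3,:3]=R.from_rotvec(s["tool_rot"]).as_matrix(); T[:3,3]=s["position"]; return T
def campose(n):
    p=vision.camera_params(n)
    return (pose()@np.array(p["T_tool_cam"]) if n=="wrist" else np.array(p["pose"])),p
def cloud(n,depth,C=None):
    T,p=campose(n); T=T if C is None else C
    K=np.array(p["camera_matrix"]); 
    v,u=np.mgrid[0:400,0:640]
    pts=cv2.undistortPoints(np.stack([u,v],-1).reshape(-1,1,2).astype(float),K,np.array([p["k1"],0,0,0.])).reshape(400,640,2)
    P=np.dstack([pts*depth[...,None],depth])
    return P@T[:3,:3].T+T[:3,3]
E
python3 - <<'E'
from h import *
s=observe(); print({k:np.round(v,3).tolist() for k,v in s.items()})
print(np.round(pose(),3))
for n in("top","scene"):
    im,d=vision.read_camera(n); cv2.imwrite(f"pics/{n}0.png",im); print(n, np.round(campose(n)[0],2).tolist())
    for t in ["well","used_mid","used_tab1","clean_mid","clean_tab1","clean_tab2","tray_floor","extractor","egg_cup","jar","grille","mould","whisk"]:
        print(t,[(np.round(r["position"],3).tolist(),round(r["p"],2)) for r in vision.mark_of(n,t)[:4]])
print(observe()["clock"], np.round(vision.camera_params("wrist")["T_tool_cam"],3))
E
```

```text
pics
{'clock': 0.0, 'joint_positions': [-1.108, 0.508, -0.238, 1.501, 0.126, 1.149, -0.155], 'dq': [0.001, 0.001, -0.001, -0.001, 0.0, 0.001, -0.0], 'tau': [-0.001, -62.06, -2.187, -24.966, 0.013, 0.012, 0.0], 'position': [0.219, 0.585, 0.252], 'tool_rot': [-0.559, -3.091, 0.003], 'ft_force': [0.098, -0.022, 0.761], 'wrist_torque': [-0.038, 0.013, -0.043], 'finger_force': 0.0, 'gripper_width': 1.002}
[[-0.937  0.35  -0.001  0.219]
 [ 0.35   0.937 -0.002  0.585]
 [-0.    -0.002 -1.     0.252]
 [ 0.     0.     0.     1.   ]]
top [[-0.01, -0.99, 0.14, 0.34], [-1.0, 0.01, 0.01, 0.01], [-0.01, -0.14, -0.99, 1.42], [0.0, 0.0, 0.0, 1.0]]
well [([0.436, -0.362, 0.047], 0.21)]
used_mid [([0.604, 0.023, 0.094], 0.91), ([0.252, 0.38, 0.021], 0.87)]
used_tab1 [([0.259, 0.358, 0.029], 0.58), ([0.607, -0.003, 0.095], 0.46), ([0.245, 0.407, 0.028], 0.39)]
clean_mid [([0.436, -0.337, 0.044], 0.93)]
clean_tab1 [([0.434, -0.313, 0.049], 0.55)]
clean_tab2 [([0.434, -0.313, 0.049], 0.55)]
tray_floor [([0.5, 0.319, 0.0], 0.82)]
extractor [([0.583, 0.022, -0.001], 0.84), ([0.43, -0.313, 0.048], 0.25)]
egg
[... 505 characters left out ...]
], 0.48), ([0.245, 0.408, 0.025], 0.43), ([0.608, 0.048, 0.098], 0.4), ([0.255, 0.353, 0.031], 0.38)]
clean_mid [([0.43, -0.34, 0.042], 0.67)]
clean_tab1 [([0.438, -0.31, 0.048], 0.52), ([0.445, -0.364, 0.05], 0.44)]
clean_tab2 [([0.438, -0.31, 0.048], 0.52), ([0.445, -0.364, 0.05], 0.44)]
tray_floor []
extractor [([0.579, 0.015, 0.004], 0.93)]
egg_cup [([0.586, -0.281, 0.023], 0.64)]
jar []
grille [([0.738, -0.3, 0.001], 0.69), ([0.44, -0.313, 0.046], 0.28)]
mould [([0.746, 0.273, -0.001], 0.49)]
whisk [([0.789, -0.067, -0.006], 0.56), ([0.582, 0.02, 0.001], 0.2)]
1.4 [[ 0.    -0.954 -0.301  0.077]
 [ 1.    -0.     0.001 -0.   ]
 [-0.001 -0.301  0.954 -0.12 ]
 [ 0.     0.     0.     1.   ]]
```

View pics/top0.png

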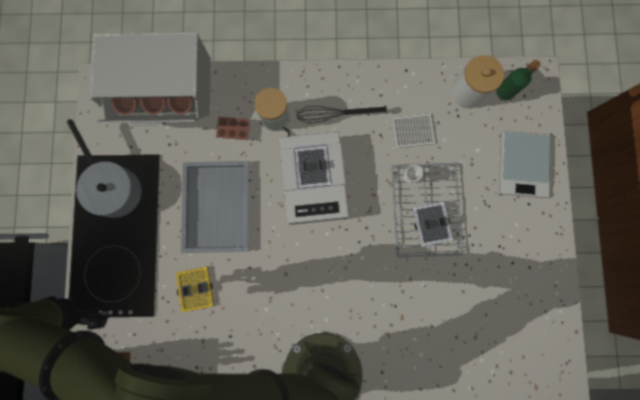

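```bash
cat > fit.py <<'E'
from h import *
def above(P,x,y,r,z0,z1):
    m=(np.hypot(P[...,0]-x,P[...,1]-y)<r)&(P[...,2]>z0)&(P[...,2]<z1); return m
E
python3 - <<'E'
from fit import *
im,d=vision.read_camera("top"); P=cloud("top",d)
for nm,x,y,z0,z1 in(("used",.606,.022,.092,.125),("clean",.433,-.338,.043,.08)):
    m=above(P,x,y,.045,z0,z1); q=P[m]; print(nm,m.sum())
    n,l,st,c=cv2.connectedComponentsWithStats(m.astype(np.uint8))
    for i in range(1,n):
        if st[i,4]>5: k=P[l==i]; print(st[i],k.mean(0).round(4),np.percentile(k[:,2],[5,50,95]).round(4), cv2.minAreaRect((k[:,:2]*1000).astype(np.float32)))
def rect(x,y,r,z0,z1):
    m=above(P,x,y,r,z0,z1); n,l,st,c=cv2.connectedComponentsWithStats(m.astype(np.uint8)); i=1+np.argmax(st[1:,4]); k=P[l==i]; print(cv2.minAreaRect((k[:,:2]*1000).astype(np.float32)), np.median(k[:,2]))
rect(.58,.02,.2,.075,.09); rect(.433,-.338,.09,.028,.041); rect(.5,.319,.2,.02,.04); rect(.5,-.33,.2,.017,.028)
E
```

```text
used 40
[319 160   3   9  21] [ 0.6074 -0.0031  0.1076] [0.1007 0.1082 0.1117] ((607.2059326171875, -2.5266470909118652), (5.8669939041137695, 23.030712127685547), 89.16421508789062)
[303 162   3   9  19] [0.6018 0.0429 0.1076] [0.0935 0.1084 0.1134] ((602.7286987304688, 42.922332763671875), (21.49988555908203, 5.793306350708008), 6.199920654296875)
clean 64
[440 218   5   8  30] [ 0.4379 -0.3611  0.058 ] [0.0473 0.0602 0.0659] ((438.1571960449219, -361.4061279296875), (22.29267692565918, 5.811158657073975), 10.586427688598633)
[424 220   6   9  32] [ 0.4303 -0.3158  0.0582] [0.0448 0.0615 0.066 ] ((430.38189697265625, -316.1465759277344), (23.43901252746582, 7.068323135375977), 13.531715393066406)
((575.7794799804688, 17.266036987304688), (261.14813232421875, 179.8795166015625), 5.090022563934326) 0.08119246682936265
((434.49310302734375, -338.8422546386719), (119.6110610961914, 107.75259399414062), 9.987208366394043) 0.03350566711717762
((497.759765625, 320.2432556152344), (280.47735595703125, 204.89999389648438), 0.45341330766677856) 0.025513920651395905
((340.1387634277344, -335.356689453125), (4.835989952087402, 152.74061584472656), 1.2313493490219116) 0.019450595967641093
```

The picture shows the used filter at px (313,167), locked in the white extractor. A yellow look-alike lies at (195,290) and doesn't match because of its colour. The clean filter is on the rack at (434,223), and the tray is at (215,207). The measured sizes match the given ones: extractor 261x180 at yaw 5.1°, tray 280x205. Next I move above the well.

```bash
python3 -m inch '[[[0,0,0],[0,0,-1],70],[[0,0,0],[0,0,-1],70],[[0,0,0],[0,0,-1],70],[[-0.55,-1,0.08],[0,0,0],70],[[-0.55,-1,0.08],[0,0,0],70],[[-0.55,-1,0.08],[0,0,0],70],[[-0.55,-1,0.08],[0,0,0],70],[[-0.55,-1,0.08],[0,0,0],70],[[-0.55,-1,0.08],[0,0,0],70],[[-0.55,-1,0.08],[0,0,0],70],[[-0.55,-1,0.08],[0,0,0],70],[[-0.55,-1,0.08],[0,0,0],70],[[-0.55,-1,0.08],[0,0,0],70],[[-0.55,-1,0.08],[0,0,0],70],[[-0.55,-1,0.08],[0,0,0],70],[[-0.55,-1,0.08],[0,0,0],70],[[-0.55,-1,0.08],[0,0,0],70],[[-0.55,-1,0.08],[0,0,0],70]]' 20
cat > look.py <<'E'
import sys
from fit import *
# usage: look.py name x y r ztab0 ztab1 zplane0 zplane1 ztab_used
name=sys.argv[1]; x,y,z0,z1,zf0,zf1=map(float,sys.argv[2:8])
T=pose(); C=T@np.array(vision.camera_params("wrist")["T_tool_cam"])
im,d=vision.read_camera("wrist"); P=cloud("wrist",d,C); cv2.imwrite(f"pics/{name}.png",im)
m=above(P,x,y,.05,z0,z1); n,l,st,c=cv2.connectedComponentsWithStats(m.astype(np.uint8)); cs=[]
for i in range(1,n):
    if st[i,4]>150: k=P[l==i]; r=cv2.minAreaRect((k[:,:2]*1000).astype(np.float32)); print(np.round(c[i]),st[i,4],np.round(r[0],1),np.round(r[1],1),round(r[2],1),np.percentile(k[:,2],[5,50,95]).round(4)); cs.append(r[0])
if len(cs)==2:
    a,b=sorted(map(np.array,cs),key=lambda q:q[1]); v=b-a; mid=(a+b)/2000; yaw=np.degrees(np.arctan2(-v[0],v[1])); print("mid",mid.round(4),"yaw",yaw.round(2),"sep",np.linalg.norm(v).round(1))
    dw=np.array([*mid,0])-T[:3,3]; print("tool shift mm",(T[:3,:3].T@dw*1000).round(1)[:2])
m=above(P,x,y,.1,zf0,zf1); n,l,st,c=cv2.connectedComponentsWithStats(m.astype(np.uint8)); i=1+np.argmax(st[1:,4]); k=P[l==i]; print("frame",cv2.minAreaRect((k[:,:2]*1000).astype(np.float32)),np.median(k[:,2]))
print("tool",T[:3,3].round(4),"y axis deg",np.degrees(np.arctan2(T[1,1],T[0,1])).round(2),"tilt",T[:3,2].round(4),observe()["clock"],observe()["ft_force"])
E
python3 look.py w1 .605 .02 .1 .12 .076 .087
```

```text
clock: 3.25
position: [0.6037, 0.0166, 0.2053]
tool_rot: [-0.145, 3.138, 0.0]
ft_force: [0.8, 0.3, -0.5]
gripper_width: 0.821
finger_force: 0.0
[296. 216.] 269 [609.2  -2. ] [24.3  6.6] 6.3 [0.1018 0.1104 0.1117]
[353. 216.] 281 [605.1  44.2] [24.4  6.6] 5.3 [0.1024 0.1105 0.1117]
mid [0.6071 0.0211] yaw 5.1 sep 46.3
tool shift mm [-3.8  4.1]
frame ((605.023681640625, 21.259605407714844), (199.4700927734375, 180.74771118164062), 5.590141296386719) 0.0818541451291172
tool [0.6037 0.0166 0.2053] y axis deg 95.28 tilt [ 4.e-04  1.e-04 -1.e+00] 3.3 [ 4.92173845 -6.46701896 -0.08991251]
```

View pics/w1.png

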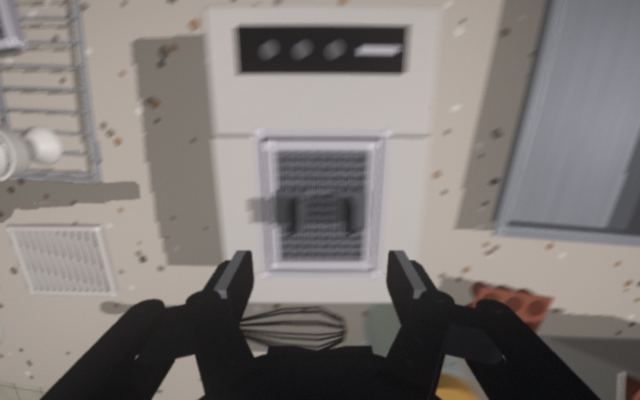

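The close view shows the used filter in the white extractor, with its black tabs at px (290,215) and (357,215). Before descending I measure fingertip reach against opening from the wrist depth.

```bash
cat > tips.py <<'E'
from fit import *
T=pose(); p=vision.camera_params("wrist"); C=np.array(p["T_tool_cam"])
im,d=vision.read_camera("wrist"); Q=cloud("wrist",d,C)
m=(abs(Q[...,0])<.02)&(abs(Q[...,1])<.065)&(Q[...,2]>-.03)&(Q[...,2]<.05)&(d>0)
for s in(-1,1):
    k=Q[m&(np.sign(Q[...,1])==s)]; 
    if len(k): print(s,len(k),"z pct",np.percentile(k[:,2],[50,90,97,99.5]).round(4),"inner y",np.percentile(abs(k[:,1]),[1,3,10,50,99]).round(4),"x",np.percentile(k[:,0],[1,50,99]).round(4))
print(observe()["gripper_width"],observe()["ft_force"].round(2) if hasattr(observe()["ft_force"],'round') else observe()["ft_force"])
E
python3 tips.py
python3 -m inch '[[[-0.1,0.1,0.2],[0,0,0],60],[[0,0,0.2],[0,0,0],60],[[0,0,0.1],[0,0,0],60],[[0,0,0],[0,0,0],60]]'
python3 tips.py
```

```text
-1 2291 z pct [-0.0115  0.0057  0.0105  0.0132] inner y [0.0346 0.0347 0.0348 0.0362 0.0547] x [-0.0104  0.007   0.013 ]
1 2258 z pct [-0.0114  0.0062  0.0106  0.0136] inner y [0.0346 0.0347 0.0349 0.036  0.0537] x [-0.0103  0.007   0.0131]
0.8212351777710192 [ 0.28 -0.55  0.18]
clock: 3.75
position: [0.6054, 0.0241, 0.1844]
tool_rot: [0.148, -3.136, -0.0]
ft_force: [0.9, 1.0, 0.3]
gripper_width: 0.697
finger_force: 0.0
-1 2401 z pct [-0.0122  0.0074  0.0127  0.016 ] inner y [0.0296 0.0297 0.0298 0.0323 0.0552] x [-0.0101  0.0073  0.0135]
1 2370 z pct [-0.0115  0.0076  0.0126  0.0159] inner y [0.0298 0.0299 0.03   0.0323 0.0552] x [-0.0104  0.0073  0.0135]
0.7027810491011552 [ 0.37 -0.01  0.83]
```

```bash
python3 look.py w2 .605 .02 .1 .12 .076 .087
```

```text
[284. 222.] 334 [608.8  -2.2] [23.7  6.7] 5.4 [0.1021 0.1105 0.1117]
[347. 222.] 326 [604.9  44.2] [24.1  6.6] 5.2 [0.1034 0.1105 0.1117]
mid [0.6069 0.021 ] yaw 4.81 sep 46.5
tool shift mm [-1.  -2.9]
frame ((604.8606567382812, 21.056167602539062), (199.76739501953125, 181.02597045898438), 5.528194427490234) 0.08187418990841877
tool [0.6058 0.0237 0.185 ] y axis deg 95.38 tilt [-9.e-04  1.e-04 -1.e+00] 3.85 [0.13593855 0.19562786 0.09722301]
```

```bash
python3 -m inch '[[[-0.025,-0.07,0.4],[0,0,0],60],[[0,0,0.5],[0,0,0],60],[[0,0,0.5],[0,0,0],60],[[0,0,0.3],[0,0,0],60],[[0,0,0.2],[0,0,0],60],[[0,0,0],[0,0,0],60],[[0,0,0],[0,0,0],60]]' 20; python3 -c "
from h import *
s=observe();print(s['position'],s['ft_force'])"
```

```text
clock: 4.55
position: [0.608, 0.0201, 0.1099]
tool_rot: [-0.145, 3.137, 0.0]
ft_force: [-0.4, 0.8, 0.1]
gripper_width: 0.698
finger_force: 0.0
[0.60799733 0.0200981  0.10992778] [-0.42440335  0.79319487  0.09991085]
```

```bash
python3 -m inch '[[[0,0,0],[0,0,0],54],[[0,0,0],[0,0,0],50],[[0,0,0],[0,0,0],46],[[0,0,0],[0,0,0],42],[[0,0,0],[0,0,0],38],[[0,0,0],[0,0,0],36],[[0,0,0],[0,0,0],34],[[0,0,0],[0,0,0],34],[[0,0,0],[0,0,0],34]]' 20
```

```text
clock: 5.45
position: [0.6085, 0.0209, 0.1112]
tool_rot: [-0.145, 3.135, 0.001]
ft_force: [-2.2, 1.2, 10.2]
gripper_width: 0.413
finger_force: 22.4
```

```bash
python3 -m inch '[[[0,0,-0.05],[0,0,0],34],[[0,0,-0.05],[0,0,0],34],[[0,0,-0.05],[0,0,0],34],[[0,0,0],[0,0,0],34]]' 20
```

```text
clock: 5.85
position: [0.6075, 0.0196, 0.1153]
tool_rot: [0.144, -3.138, 0.001]
ft_force: [0.5, -1.1, -2.3]
gripper_width: 0.413
finger_force: 21.4
```

```bash
python3 -m inch '[[[0,0,-0.25],[0,0,0],34],[[0,0,-0.5],[0,0,0],34],[[0,0,-0.5],[0,0,0],34],[[0,0,-0.25],[0,0,0],34],[[0.1,0.4,0],[0,0,0],34],[[0.2,0.7,0],[0,0,0],34],[[0.25,0.9,0],[0,0,0],34],[[0.25,1,0],[0,0,0],34],[[0.25,1,0],[0,0,0],34],[[0.25,1,0],[0,0,0],34],[[0.25,0.9,0],[0,0,0],34],[[0.25,0.9,0.2],[0,0,0],34],[[0.2,0.6,0.4],[0,0,0],34],[[0.1,0.3,0.5],[0,0,0],34],[[0,0,0.4],[0,0,0],34],[[0,0,0.4],[0,0,0],34],[[0,0,0.3],[0,0,0],34],[[0,0,0],[0,0,0],34],[[0,0,0],[0,0,0],34]]' 20; python3 look.py w3 .5 .32 .05 .15 .003 .06
```

```text
clock: 7.75
position: [0.4952, 0.3192, 0.0871]
tool_rot: [0.145, -3.138, 0.0]
ft_force: [-0.5, -0.3, -1.8]
gripper_width: 0.415
finger_force: 21.4
[321. 295.] 40278 [498.3 318.9] [96.1 98.4] 54.8 [0.0535 0.1092 0.1467]
frame ((481.40631103515625, 318.34588623046875), (161.5936737060547, 199.8677215576172), 5.162406921386719) 0.05406700038408109
tool [0.4952 0.3192 0.0871] y axis deg 95.29 tilt [-7.e-04 -2.e-04 -1.e+00] 7.8 [ 0.17634488  0.65252359 -1.06382504]
```

View pics/w3.png

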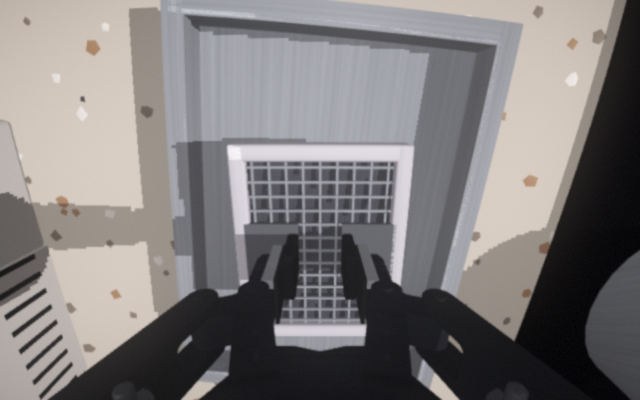

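The filter hangs level inside the tray walls (frame at px 228–413, 145–335). I lower it gently.

```bash
python3 -m inch '[[[0,0,0.3],[0,0,0],34],[[0,0,0.3],[0,0,0],34],[[0,0,0.2],[0,0,0],34],[[0,0,0.1],[0,0,0],34],[[0,0,0.05],[0,0,0],34],[[0,0,0.03],[0,0,0],34],[[0,0,0],[0,0,0],34],[[0,0,0],[0,0,0],34]]'; python3 -m inch '[[[0,0,0.025],[0,0,0],34],[[0,0,0.025],[0,0,0],34],[[0,0,0],[0,0,0],34]]'
```

```text
clock: 8.6
position: [0.4958, 0.3191, 0.0484]
tool_rot: [-0.145, 3.138, 0.0]
ft_force: [-0.1, -0.1, -1.4]
gripper_width: 0.415
finger_force: 21.4
clock: 8.9
position: [0.4955, 0.3189, 0.046]
tool_rot: [0.145, -3.138, 0.0]
ft_force: [0.5, 0.0, -1.3]
gripper_width: 0.415
finger_force: 21.4
```

```bash
python3 -m inch '[[[0,0,0.025],[0,0,0],34],[[0,0,0],[0,0,0],34]]'; python3 -m inch '[[[0,0,0.025],[0,0,0],34],[[0,0,0],[0,0,0],34]]';python3 -m inch '[[[0,0,0.0125],[0,0,0],34],[[0,0,0],[0,0,0],34]]'
```

```text
clock: 9.1
position: [0.4957, 0.319, 0.0452]
tool_rot: [-0.145, 3.138, 0.0]
ft_force: [-1.0, 0.2, 0.2]
gripper_width: 0.413
finger_force: 21.5
clock: 9.3
position: [0.4957, 0.319, 0.0451]
tool_rot: [-0.145, 3.138, 0.0]
ft_force: [-1.8, -1.2, 9.0]
gripper_width: 0.411
finger_force: 22.3
clock: 9.5
position: [0.4957, 0.319, 0.0451]
tool_rot: [-0.145, 3.137, 0.0]
ft_force: [-4.1, -2.0, 14.2]
gripper_width: 0.411
finger_force: 22.6
```

```bash
python3 -m inch '[[[0,0,-0.03],[0,0,0],36],[[0,0,0],[0,0,0],42],[[0,0,0],[0,0,0],48],[[0,0,0],[0,0,0],54],[[0,0,0],[0,0,0],60],[[0,0,0],[0,0,0],60],[[0,0,-0.3],[0,0,0],60],[[0,0,-0.6],[0,0,0],60],[[0,0,-0.8],[0,0,0],60],[[0,0,-0.8],[0,0,0],60],[[0,0,-0.6],[0,0,0],60],[[0,0,-0.3],[0,0,0],60],[[0,0,0],[0,0,0],60]]' 20; python3 look.py w4 .496 .319 .022 .06 .01 .020
```

```text
clock: 10.8
position: [0.4963, 0.3194, 0.1829]
tool_rot: [-0.144, 3.135, 0.003]
ft_force: [-0.4, 0.5, -0.3]
gripper_width: 0.701
finger_force: 0.0
[294. 192.] 236 [496.  295.4] [23.6  6.6] 5.4 [0.0275 0.0441 0.0455]
[343. 192.] 241 [491.9 341.7] [23.9  6.7] 5.2 [0.0248 0.044  0.0456]
mid [0.4939 0.3186] yaw 5.1 sep 46.5
tool shift mm [ 3.  -0.9]
frame ((494.6174621582031, 318.289306640625), (119.50736999511719, 106.82183837890625), 5.221711158752441) 0.014996540442759193
tool [0.4963 0.3194 0.1829] y axis deg 95.28 tilt [ 0.0031  0.0019 -1.    ] 10.85 [-0.27208572 -0.32414603 -0.70387516]
```

The used filter is flat in the tray with its tabs up; the tab tops measure z .0445 against .045 expected. Now to the clean one.

```bash
python3 -m inch '[[[0,-0.4,0],[0,0,0],60],[[0.15,-0.8,0],[0,0,0],60],[[0.2,-1,0],[0,0,0],60],[[0.2,-1,0],[0,0,0],60],[[0.2,-1,0],[0,0,0],60],[[0.2,-1,0],[0,0,0],60],[[0.2,-1,0],[0,0,0],60],[[0.2,-1,0],[0,0,0],60],[[0.2,-1,0],[0,0,0],60],[[0.2,-1,0],[0,0,0],60],[[0.2,-1,0],[0,0,0],60],[[0.2,-1,0],[0,0,0],60],[[0.2,-1,0],[0,0,0],60],[[0.2,-1,0],[0,0,0],60],[[0.2,-1,0],[0,0,0],60],[[0.2,-1,0],[0,0,0],60],[[0.1,-0.7,0],[0,0,0],60],[[0,-0.34,0.3],[0,0,-0.55],60],[[0,0,0.3],[0,0,0],60],[[0,0,0],[0,0,0],60]]' 20; python3 -m inch '[[[0,0,0],[0,0,0],60],[[0,0,0],[0,0,0],60]]' >/dev/null; python3 look.py w5 .434 -.339 .047 .08 .03 .040
```

```text
clock: 12.85
position: [0.4318, -0.3379, 0.1539]
tool_rot: [0.27, -3.126, -0.007]
ft_force: [-0.7, 1.0, 0.1]
gripper_width: 0.702
finger_force: 0.0
[289. 213.] 307 [ 440.  -362.1] [24.   6.8] 10.4 [0.0512 0.0632 0.0645]
[346. 213.] 313 [ 431.9 -316.3] [23.6  6.7] 10.1 [0.0494 0.0633 0.0647]
mid [ 0.436  -0.3392] yaw 10.14 sep 46.5
tool shift mm [-1.5 -1.6]
frame ((436.7911682128906, -339.5357666015625), (119.50263977050781, 97.47364044189453), 10.06238079071045) 0.03424262187375651
tool [ 0.4342 -0.338   0.157 ] y axis deg 100.06 tilt [-0.e+00  3.e-04 -1.e+00] 13.1 [-0.74676051 -0.3665922  -0.45773855]
```

View pics/w5.png

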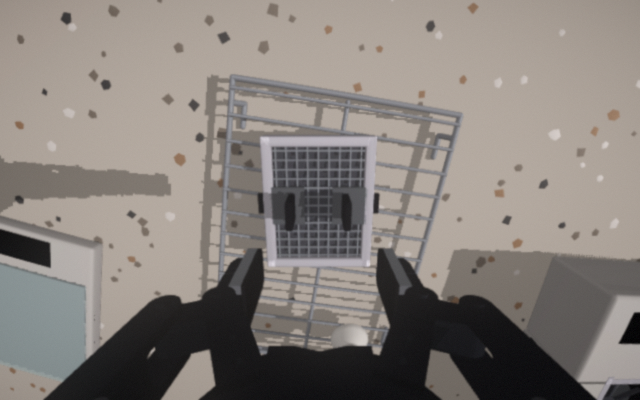

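The clean filter shows at px (318,203) with its tabs at (290,212) and (346,212). The tool yaw already matches.

```bash
python3 -m inch '[[[-0.07,-0.04,0.3],[0,0,0],58],[[0,0,0.5],[0,0,0],58],[[0,0,0.6],[0,0,0],58],[[0,0,0.5],[0,0,0],58],[[0,0,0.3],[0,0,0],57],[[0,0,0.2],[0,0,0],57],[[0,0,0.05],[0,0,0],57],[[0,0,0],[0,0,0],57],[[0,0,0],[0,0,0],57]]' 20; python3 -m inch '[[[0,0,0.05],[0,0,0],57],[[0,0,0.025],[0,0,0],57],[[0,0,0],[0,0,0],57]]'
```

```text
clock: 14.0
position: [0.4374, -0.3406, 0.0595]
tool_rot: [-0.274, 3.129, -0.002]
ft_force: [-0.2, 0.2, -0.5]
gripper_width: 0.669
finger_force: 0.0
clock: 14.3
position: [0.437, -0.3403, 0.0559]
tool_rot: [-0.274, 3.129, -0.0]
ft_force: [-0.7, -0.4, -0.1]
gripper_width: 0.668
finger_force: 0.0
```

```bash
python3 -m inch '[[[0,0,0.0125],[0,0,0],57],[[0,0,0],[0,0,0],57]]';python3 -m inch '[[[0,0,0.0125],[0,0,0],57],[[0,0,0],[0,0,0],57]]'
```

```text
clock: 14.5
position: [0.4369, -0.3402, 0.0553]
tool_rot: [0.274, -3.13, -0.0]
ft_force: [-0.1, -0.6, 0.5]
gripper_width: 0.667
finger_force: 0.0
clock: 14.7
position: [0.4369, -0.3402, 0.0547]
tool_rot: [0.274, -3.13, -0.0]
ft_force: [-0.1, 0.2, 0.1]
gripper_width: 0.666
finger_force: 0.0
```

```bash
python3 -m inch '[[[0,0,0.025],[0,0,0],57],[[0,0,0],[0,0,0],57]]' | grep -E 'pos|ft_';for i in 1; do python3 -m inch '[[[0,0,0.0125],[0,0,0],57],[[0,0,0],[0,0,0],57]]'| grep -E 'pos|ft_'; done; python3 -m inch '[[[0,0,0.0125],[0,0,0],57],[[0,0,0],[0,0,0],57]]'| grep -E 'pos|ft_'
```

```text
position: [0.437, -0.3402, 0.0537]
ft_force: [-0.4, -0.2, -0.8]
position: [0.437, -0.3402, 0.0537]
ft_force: [-0.5, 0.3, 5.0]
position: [0.437, -0.3402, 0.0537]
ft_force: [-2.0, 1.8, 9.9]
```

```bash
python3 -m inch '[[[0,0,-0.035],[0,0,0],57],[[0,0,-0.022],[0,0,0],52],[[0,0,-0.016],[0,0,0],48],[[0,0,-0.015],[0,0,0],44],[[0,0,-0.014],[0,0,0],40],[[0,0,-0.013],[0,0,0],36],[[0,0,0],[0,0,0],34],[[0,0,0],[0,0,0],34],[[0,0,0],[0,0,0],34]]' 20
```

```text
clock: 16.2
position: [0.4368, -0.3402, 0.0573]
tool_rot: [0.274, -3.129, -0.0]
ft_force: [-1.0, 0.8, -1.4]
gripper_width: 0.415
finger_force: 23.8
```

```bash
python3 -m inch '[[[0,0,-0.2],[0,0,0],34],[[0,0,-0.5],[0,0,0],34],[[0,0,-0.8],[0,0,0],34],[[0,0,-0.8],[0,0,0],34],[[0,0,-0.7],[0,0,0],34],[[0,0,-0.375],[0,0,0],34],[[0,0,0],[0,0,0.55],34],[[-0.3,0.5,0],[0,0,0],34],[[-0.59,1,0],[0,0,0],34],[[-0.59,1,0],[0,0,0],34],[[-0.59,1,0],[0,0,0],34],[[-0.59,1,0],[0,0,0],34],[[-0.59,1,0],[0,0,0],34],[[-0.59,1,0],[0,0,0],34],[[-0.59,1,0],[0,0,0],34],[[-0.36,0.57,0],[0,0,0],34],[[-0.3,0.5,0],[0,0,0],34],[[0,0,0],[0,0,0],34],[[0,0,0],[0,0,0],34],[[0,0,0],[0,0,0],34]]' 20
python3 - <<'E'
from h import *
T=pose();C=T@np.array(vision.camera_params("wrist")["T_tool_cam"])
im,d=vision.read_camera("wrist");P=cloud("wrist",d,C);cv2.imwrite("pics/w6.png",im)
Q=(P-T[:3,3])@T[:3,:3]*1000
m=(abs(Q[...,0])<75)&(abs(Q[...,1])<60)&(Q[...,2]>14)&(Q[...,2]<28)
n,l,st,c=cv2.connectedComponentsWithStats(m.astype(np.uint8));i=1+np.argmax(st[1:,4]);k=Q[l==i]
print(cv2.minAreaRect(k[:,:2].astype(np.float32)),"zmed",np.median(k[:,2]), k[:,:2].min(0),k[:,:2].max(0))
print(T[:3,3].round(4),np.degrees(np.arctan2(T[1,1],T[0,1])),T[:3,2].round(4))
A=np.c_[k[:,:2],np.ones(len(k))];print("plane",np.linalg.lstsq(A,k[:,2],rcond=None)[0].round(4))
E
```

```text
clock: 18.2
position: [0.6077, 0.0185, 0.1925]
tool_rot: [0.143, -3.138, 0.002]
ft_force: [-0.5, -0.6, -1.7]
gripper_width: 0.419
finger_force: 23.7
((0.034000396728515625, 0.2193145751953125), (121.02777099609375, 96.41146087646484), 0.02153327502310276) zmed 23.533813958810384 [-60.47176766 -47.99426809] [60.54937274 48.42663968]
[0.6077 0.0185 0.1925] 95.20262920393007 [-5.e-04 -1.e-03 -1.e+00]
plane [-4.10000e-03 -1.20000e-03  2.38244e+01]
```

View pics/w6.png

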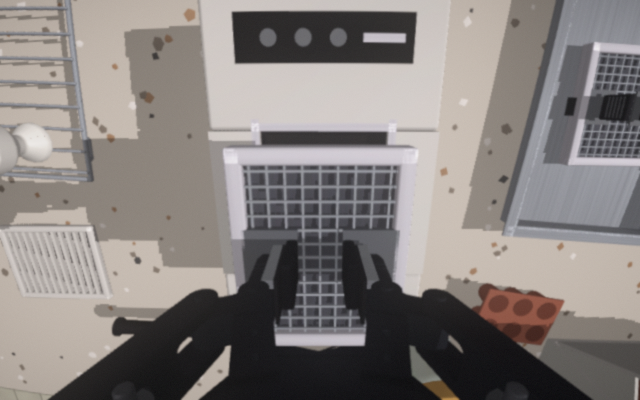

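The filter is held level and centred to 0.3 mm. The well's front edge shows at row ~133, cols 258–390. I measure the well mouth in this view.

Run:
```python
from h import *
T=pose();C=T@np.array(vision.camera_params("wrist")["T_tool_cam"])
im,d=vision.read_camera("wrist");P=cloud("wrist",d,C)
Q=(P-T[:3,3])@T[:3,:3]*1000
zt=T[2,3]*1000
h=zt-Q[...,2]  # height above counter approx
for r in range(120,146,3): 
    print(r,[ (c,round(Q[r,c,0]),round(Q[r,c,1]),round(h[r,c])) for c in (240,252,258,264,290,325,360,382,388,394,402)])
m=(h<77)&(h>40)&(abs(Q[...,0]-55)<25)&(abs(Q[...,1])<60)
print("low region x,y",np.percentile(Q[m][:,0],[1,5,95,99]).round(1),np.percentile(Q[m][:,1],[.5,2,50,98,99.5]).round(1),m.sum())
m=(h<87)&(h>78)&(abs(Q[...,1])<110)&(Q[...,0]>60)&(Q[...,0]<140)
k=Q[m];print("box y",np.percentile(k[:,1],[.1,.5,99.5,99.9]).round(1),T[:3,3])
```

```text
120 [(240, 70, -61, 82), (252, 70, -51, 83), (258, 70, -47, 83), (264, 70, -43, 82), (290, 70, -23, 81), (325, 70, 4, 82), (360, 70, 31, 82), (382, 70, 48, 82), (388, 70, 52, 81), (394, 70, 57, 82), (402, 70, 63, 82)]
123 [(240, 68, -61, 82), (252, 68, -52, 81), (258, 68, -47, 82), (264, 68, -42, 83), (290, 68, -23, 83), (325, 68, 4, 84), (360, 68, 31, 84), (382, 68, 48, 81), (388, 68, 52, 83), (394, 68, 57, 82), (402, 68, 63, 82)]
126 [(240, 66, -61, 82), (252, 66, -52, 81), (258, 66, -48, 81), (264, 66, -43, 82), (290, 66, -23, 82), (325, 66, 4, 82), (360, 66, 31, 83), (382, 66, 48, 81), (388, 66, 52, 84), (394, 66, 57, 83), (402, 66, 64, 82)]
129 [(240, 64, -62, 80), (252, 64, -52, 83), (258, 64, -47, 82), (264, 64, -43, 82), (290, 64, -23, 82), (325, 64, 4, 82), (360, 64, 31, 82), (382, 64, 48, 83), (388, 64, 53, 82), (394, 64, 58, 81), (402, 64, 64, 81)]
132 [(240, 61, -62, 81), (252, 61, -52, 82), (258, 61, -47, 83), (264, 59, -49, 50), (290, 59, -26, 50), (325, 59, 5, 51), (360, 59, 36, 49), (382, 59, 55, 50), (388, 61, 53, 81), (394, 62, 57, 83), (402, 61, 64, 81)]
135 [(240,
[... 302 characters left out ...]
 -24, 71), (325, 56, 4, 71), (360, 56, 33, 70), (382, 54, 55, 50), (388, 57, 53, 82), (394, 57, 58, 82), (402, 57, 64, 82)]
141 [(240, 54, -62, 81), (252, 55, -53, 82), (258, 55, -48, 82), (264, 51, -49, 51), (290, 53, -24, 71), (325, 53, 4, 71), (360, 53, 33, 71), (382, 51, 55, 50), (388, 55, 53, 83), (394, 55, 58, 81), (402, 55, 65, 82)]
144 [(240, 52, -62, 82), (252, 52, -53, 82), (258, 52, -48, 84), (264, 49, -50, 50), (290, 51, -24, 70), (325, 51, 4, 71), (360, 51, 33, 71), (382, 49, 56, 50), (388, 52, 54, 82), (394, 52, 58, 82), (402, 52, 64, 83)]
low region x,y [49.7 50.9 59.2 59.3] [-51.9 -50.2   2.9  56.8  58.4] 1640
box y [-86.  -84.9  90.9  91.9] [0.60770417 0.01830091 0.19250573]
```

Well centre is at tool x ≈ 0, y ≈ +2.7 mm; the mouth edges and box sides agree. I shift +2.4 mm and descend.

```bash
python3 -m inch '[[[0,0.06,0.2],[0,0,0],34],[[0,0,0.5],[0,0,0],34],[[0,0,0.5],[0,0,0],34],[[0,0,0.3],[0,0,0],34],[[0,0,0.2],[0,0,0],34],[[0,0,0],[0,0,0],34],[[0,0,0],[0,0,0],34]]' 20; python3 -m inch '[[[0,0,0.05],[0,0,0],34],[[0,0,0.05],[0,0,0],34],[[0,0,0],[0,0,0],34]]';python3 -m inch '[[[0,0,0.05],[0,0,0],34],[[0,0,0],[0,0,0],34]]'|grep -E 'pos|ft_'
```

```text
clock: 19.0
position: [0.6083, 0.0222, 0.1248]
tool_rot: [-0.144, 3.138, 0.0]
ft_force: [0.6, 0.3, -2.2]
gripper_width: 0.416
finger_force: 23.7
clock: 19.3
position: [0.6079, 0.0222, 0.1205]
tool_rot: [-0.145, 3.138, -0.0]
ft_force: [-0.1, -0.5, -2.5]
gripper_width: 0.414
finger_force: 23.7
position: [0.6078, 0.0222, 0.1182]
ft_force: [-0.2, 0.0, -2.0]
```

```bash
python3 -m inch '[[[0,-0.03,0],[0,0,0],34],[[0,0,0],[0,0,0],34]]'|grep -E 'pos|ft_'; python3 -m inch '[[[0,0,0.025],[0,0,0],34],[[0,0,0.025],[0,0,0],34],[[0,0,0],[0,0,0],34]]'|grep -E 'pos|ft_';python3 -m inch '[[[0,0,0.025],[0,0,0],34],[[0,0,0.025],[0,0,0],34],[[0,0,0],[0,0,0],34]]'|grep -E 'pos|ft_'
```

```text
position: [0.608, 0.0208, 0.1184]
ft_force: [0.2, 0.1, -1.1]
position: [0.6079, 0.0211, 0.1162]
ft_force: [0.1, -1.3, -1.6]
position: [0.6079, 0.021, 0.1142]
ft_force: [-0.8, -1.0, -1.7]
```

```bash
for i in 1; do python3 -m inch '[[[0,0,0.025],[0,0,0],34],[[0,0,0.025],[0,0,0],34],[[0,0,0],[0,0,0],34]]'|grep -E 'pos|ft_'; done; python3 -m inch '[[[0,0,0.025],[0,0,0],34],[[0,0,0.025],[0,0,0],34],[[0,0,0],[0,0,0],34]]'|grep -E 'pos|ft_'
```

```text
position: [0.6079, 0.021, 0.1122]
ft_force: [0.4, 0.6, -1.1]
position: [0.6079, 0.021, 0.1102]
ft_force: [-0.1, -0.1, -2.2]
```

```bash
python3 -m inch '[[[0,0,0.025],[0,0,0],34],[[0,0,0],[0,0,0],34]]'|grep -E 'pos|ft_'; python3 -m inch '[[[0,0,0.025],[0,0,0],34],[[0,0,0],[0,0,0],34]]'|grep -E 'pos|ft_'; python3 -m inch '[[[0,0,0.0125],[0,0,0],34],[[0,0,0],[0,0,0],34]]'|grep -E 'pos|ft_'; python3 -m inch '[[[0,0,0.0125],[0,0,0],34],[[0,0,0],[0,0,0],34]]'|grep -E 'pos|ft_'
```

```text
position: [0.608, 0.0211, 0.1093]
ft_force: [0.4, 0.4, -2.7]
position: [0.608, 0.0211, 0.1082]
ft_force: [0.5, -0.4, -1.8]
position: [0.608, 0.0211, 0.1078]
ft_force: [0.9, 0.8, -2.4]
position: [0.608, 0.021, 0.1073]
ft_force: [-0.1, -0.2, -2.7]
```

```bash
python3 -m inch '[[[0,0,0.0125],[0,0,0],34],[[0,0,0],[0,0,0],34]]'|grep -E 'pos|ft_'; python3 -m inch '[[[0,0,0.0125],[0,0,0],34],[[0,0,0],[0,0,0],34]]'|grep -E 'pos|ft_'; python3 -m inch '[[[0,0,0.0125],[0,0,0],34],[[0,0,0],[0,0,0],34]]'|grep -E 'pos|ft_'; python3 -m inch '[[[0,0,0.0125],[0,0,0],34],[[0,0,0],[0,0,0],34]]'|grep -E 'pos|ft_'
```

```text
position: [0.608, 0.0211, 0.1068]
ft_force: [-0.0, -0.5, -2.8]
position: [0.608, 0.021, 0.1063]
ft_force: [-0.4, 0.1, -2.8]
position: [0.608, 0.0211, 0.1058]
ft_force: [-0.1, 0.4, -0.8]
position: [0.6081, 0.0211, 0.1056]
ft_force: [-0.2, -0.2, 0.9]
```

```bash
python3 -m inch '[[[0,0,0.0125],[0,0,0],34],[[0,0,0],[0,0,0],34]]'|grep -E 'pos|ft_'; python3 -m inch '[[[0,0,0.0125],[0,0,0],34],[[0,0,0],[0,0,0],34]]'|grep -E 'pos|ft_'; python3 -m inch '[[[0,0,0.0125],[0,0,0],34],[[0,0,0],[0,0,0],34]]'|grep -E 'pos|ft_|wid'
```

```text
position: [0.6081, 0.0211, 0.1052]
ft_force: [-1.3, 0.4, 3.3]
position: [0.6081, 0.021, 0.1048]
ft_force: [-3.2, -0.2, 6.4]
position: [0.6081, 0.021, 0.1046]
ft_force: [-3.3, -0.2, 8.4]
gripper_width: 0.415
```

```bash
python3 -m inch '[[[0,0,0.0125],[0,0,0],34],[[0,0,0],[0,0,0],34]]'|grep -E 'pos|ft_'; python3 -m inch '[[[0,0,0.0125],[0,0,0],34],[[0,0,0],[0,0,0],34]]'|grep -E 'pos|ft_|wid'; python3 -m inch '[[[0,0,0],[0,0,0],34],[[0,0,0],[0,0,0],34]]'|grep -E 'clo|pos|ft_|wid'
```

```text
position: [0.6081, 0.021, 0.1043]
ft_force: [-4.3, -1.1, 10.4]
position: [0.6081, 0.0211, 0.1041]
ft_force: [-4.5, 0.4, 12.9]
gripper_width: 0.415
clock: 23.7
position: [0.6081, 0.0211, 0.1041]
ft_force: [-5.3, -1.0, 11.4]
gripper_width: 0.419
```

```bash
python3 -m inch '[[[0,0,0.0125],[0,0,0],34],[[0,0,0],[0,0,0],34]]'|grep -E 'pos|ft_|wid'; python3 -m inch '[[[0,0,0.006],[0,0,0],37.5],[[0,0,0],[0,0,0],37.5]]'|grep -E 'pos|ft_|wid'; python3 -m inch '[[[0,0,0.005],[0,0,0],39],[[0,0,0],[0,0,0],39]]'|grep -E 'pos|ft_|wid|fing'
```

```text
position: [0.6081, 0.021, 0.1038]
ft_force: [-5.4, -0.2, 14.0]
gripper_width: 0.413
position: [0.6081, 0.021, 0.1036]
ft_force: [-5.2, -0.5, 14.2]
gripper_width: 0.439
position: [0.6081, 0.021, 0.1034]
ft_force: [-5.1, 0.1, 14.1]
gripper_width: 0.457
finger_force: 10.7
```

```bash
python3 -m inch '[[[0,0,0.006],[0,0,0],41],[[0,0,0],[0,0,0],41]]'|grep -E 'pos|ft_|wid'; python3 -m inch '[[[0,0,0.007],[0,0,0],43],[[0,0,0],[0,0,0],43]]'|grep -E 'pos|ft_|wid|fing'
```

```text
position: [0.6081, 0.0209, 0.1032]
ft_force: [-5.4, -0.9, 14.1]
gripper_width: 0.475
position: [0.6081, 0.0209, 0.1029]
ft_force: [-5.6, -1.2, 14.0]
gripper_width: 0.504
finger_force: 9.7
```

```bash
python3 -m inch '[[[0,0,0.0075],[0,0,0],45],[[0,0,0],[0,0,0],45]]'|grep -E 'pos|ft_|wid'; python3 -m inch '[[[0,0,0.0075],[0,0,0],47],[[0,0,0],[0,0,0],47]]'|grep -E 'pos|ft_|wid|fing'; python3 -m inch '[[[0,0,0.008],[0,0,0],49],[[0,0,0],[0,0,0],49]]'|grep -E 'pos|ft_|wid|fing'
```

```text
position: [0.6081, 0.0208, 0.1026]
ft_force: [-5.4, -1.3, 13.8]
gripper_width: 0.524
position: [0.6081, 0.0208, 0.1023]
ft_force: [-5.4, -0.2, 13.7]
gripper_width: 0.552
finger_force: 9.1
position: [0.6082, 0.0207, 0.1019]
ft_force: [-5.5, -0.7, 13.3]
gripper_width: 0.577
finger_force: 8.8
```

```bash
python3 -m inch '[[[0,0,0.0095],[0,0,0],51],[[0,0,0],[0,0,0],51]]'|grep -E 'pos|ft_|wid'; python3 -m inch '[[[0,0,0.0095],[0,0,0],53],[[0,0,0],[0,0,0],53]]'|grep -E 'pos|ft_|wid|fing'; python3 -m inch '[[[0,0,0.0095],[0,0,0],55],[[0,0,0],[0,0,0],55]]'|grep -E 'pos|ft_|wid|fing'
```

```text
position: [0.6082, 0.0207, 0.1016]
ft_force: [-4.3, -1.1, 13.2]
gripper_width: 0.594
position: [0.6084, 0.0208, 0.1012]
ft_force: [-4.1, -0.8, 13.4]
gripper_width: 0.619
finger_force: 6.7
position: [0.6087, 0.0207, 0.1009]
ft_force: [-3.6, -0.3, 12.5]
gripper_width: 0.644
finger_force: 6.5
```

```bash
python3 -m inch '[[[0,0,-0.02],[0,0,0],57],[[0,0,-0.02],[0,0,0],58],[[0,0,-0.05],[0,0,0],60],[[0,0,-0.2],[0,0,0],60],[[0,0,-0.5],[0,0,0],60],[[0,0,-0.6],[0,0,0],60],[[0,0,-0.5],[0,0,0],60],[[0,0,-0.2],[0,0,0],60],[[0,0,0],[0,0,0],60],[[0,0,0],[0,0,0],60]]'; python3 look.py w7 .607 .021 .1 .12 .076 .087
python3 - <<'E'
from fit import *
T=pose(); C=T@np.array(vision.camera_params("wrist")["T_tool_cam"])
im,d=vision.read_camera("wrist"); P=cloud("wrist",d,C); cv2.imwrite("pics/w7c.png",cv2.resize(im[100:310,210:430],None,fx=2.7,fy=2.7))
c=np.array([.6069,.021]);a=np.radians(5.1);e=np.array([[np.cos(a),np.sin(a)],[-np.sin(a),np.cos(a)]]);L=(P[...,:2]-c)@e.T
for n,m in {"front":(abs(L[...,0]+57)<2)&(abs(L[...,1])<40),"left":(abs(L[...,1]-45)<2)&(abs(L[...,0])<40),"right":(abs(L[...,1]+45)<2)&(abs(L[...,0])<40),"box":(abs(L[...,1])>60)&(abs(L[...,1])<80)&(abs(L[...,0])<50)}.items(): print(n,m.sum(),np.median(P[m][:,2]).round(4) if m.sum() else None)
E
```

```text
clock: 26.9
position: [0.6076, 0.021, 0.1823]
tool_rot: [0.145, -3.137, 0.0]
ft_force: [-0.5, -0.8, -1.0]
gripper_width: 0.7
finger_force: 0.0
[288. 222.] 340 [609.2  -2.4] [23.7  6.8] 5.3 [0.1026 0.1104 0.1117]
[352. 222.] 344 [604.9  44. ] [23.8  6.6] 5.4 [0.1024 0.1104 0.1119]
mid [0.607  0.0208] yaw 5.36 sep 46.6
tool shift mm [ 0.4 -0.1]
frame ((606.535400390625, 20.910247802734375), (199.00863647460938, 180.547119140625), 5.07003927230835) 0.0818603163112747
tool [0.6076 0.021  0.1823] y axis deg 95.28 tilt [-1.e-03 -1.e-04 -1.e+00] 26.95 [ 0.49913842 -0.33478352 -0.14733248]
front 0 None
left 0 None
right 0 None
box 0 None
```

View pics/w7c.png

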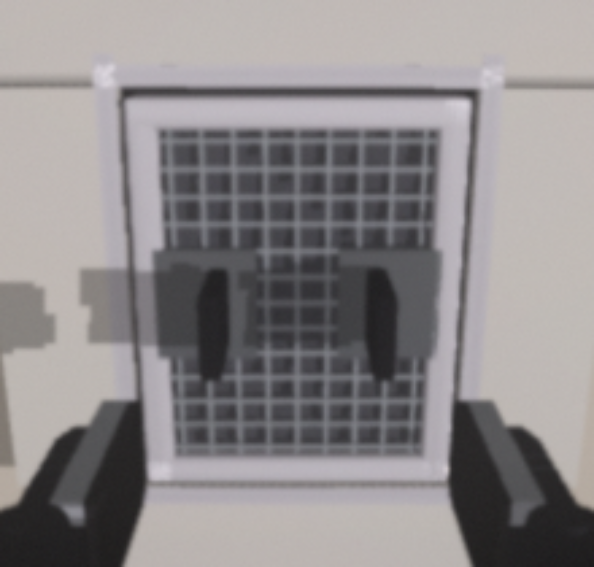

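The clean filter sits level in the well, with its tabs at crop px (212,325) and (381,325). They are 46.6 mm apart, so sprung out, and their tops at z .1104 match the used filter when it was locked. The fingers are clear.

```bash
python3 -c "
from workcell import job_done; print(job_done())"
```

```text
the job is handed in; nothing more can be done
None
```

The clean filter is locked home in the extractor and the used one lies flat, tabs up, in the tray. The job was handed in at about 27 s, and forces I read stayed under the limits (tabs up to 23.8 N of 25 N, seal about 16 N).

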